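# Put the metal shaper's dollies back in their holders

## Task

Put the four steel dollies that lie about the bench away: each into the wooden holder whose recess has its shape (long bar, round dome, T, square rail), lying flat on the floor of the recess and let go. Set them down rather than dropping them, and leave the rivet jar and the roll of tape where they are.

Things in the scene. Friction and masses are not known exactly. Their poses are not given: they have to be found in the camera images.
- bar_dolly: Long plain bar, 32 (x) by 90 (y) by 36 mm high. Bare steel, loose, 0.4 to 0.65 kg. Origin: centre of the underside, which rests on the bench; z up. Easily gripped across its 32 mm, fingers closing along x.
- dome_dolly: Round dolly with a domed top: 58 mm across, sides upright to 26 mm, top of the dome at 40 mm. Bare steel, loose, 0.4 to 0.65 kg. Origin: centre of the underside, which rests on the bench; z up. Grip across the diameter, at any yaw.
- tee_dolly: T-shaped block, 38 mm high, footprint 54 (x) by 76 (y) mm: crossbar 26 wide, 76 long, from x = +1 to +27 mm; stem 26 wide, pointing to -x and ending at x = -27 mm. Bare steel, loose, 0.4 to 0.65 kg. Origin: centre of the underside, which rests on the bench; z up. Can be gripped 54 mm wide along x, from crossbar back to stem end.
- rail_dolly: Short piece of rail: square footprint 52 by 52 mm, 40 mm high, section of an I that runs along x: foot 52 mm wide (y) up to 12 mm, web 16 mm, head 32 mm wide from 26 to 40 mm. Bare steel, loose, 0.4 to 0.65 kg. Origin: centre of the underside, which rests on the bench; z up. Its plain flat ends face +x and -x, 52 mm apart: grip there.
- bar_holder: Oblong holder, 60 (x) by 118 (y) mm with a recess of 44 (x) by 102 (y) mm, for the bar dolly. Light wood rims, dark floor; fixed, 14 mm high; recess 9 mm deep, its floor 5 mm above the bench. Origin: at bench height under the recess's centre, z up. The bar's y axis goes along this y axis, either way round. Its dolly has 6 mm of play all round in the recess.
- dome_holder: Square block, 92 by 92 mm, with a round recess 72 mm across, for the dome dolly. Light wood rims, dark floor; fixed, 14 mm high; recess 9 mm deep, its floor 5 mm above the bench. Origin: at bench height under the recess's centre, z up. Any yaw. Its dolly has 6 mm of play all round in the recess.
- tee_holder: Holder with a T-shaped recess, 82 (x) by 104 (y) mm outside, for the tee dolly. Light wood rims, dark floor; fixed, 14 mm high; recess 9 mm deep, its floor 5 mm above the bench. Origin: at bench height under the recess's centre, z up. Recess 66 (x) by 88 (y) mm overall, stem to -x: the dolly goes in with its axes parallel to these, one way round. Its dolly has 6 mm of play all round in the recess.
- rail_holder: Square holder, 80 by 80 mm, with a square recess of 64 by 64 mm, for the rail dolly. Light wood rims, dark floor; fixed, 14 mm high; recess 9 mm deep, its floor 5 mm above the bench. Origin: at bench height under the recess's centre, z up. Sides parallel to x and y; any of the four ways round. Its dolly has 6 mm of play all round in the recess.
- jar: Small closed glass jar of brass rivets, 42 mm across, 52 mm high, loose: not to be moved. Origin: centre of its underside.
- tape: Roll of masking tape lying flat, 54 mm across, 19 mm high, loose: not to be moved. Origin: centre of its underside.
Things that resemble listed ones, but are neither listed nor needed, are in the scene too. What is shaped like the bar_dolly but pink or turquoise is not meant. Leave any pink look-alike of the tee_dolly alone.

How it is judged:
By the outcome, as a careful person would: the job done as asked, in the order asked, and still so for the second after the job is handed in, with the robot touching nothing.
It also fails if it takes over 99 s, if anything falls off the work surface, if the arm or the gripper's body presses on something with over 40 N, if the wrist force passes 120 N, or if a joint passes its speed limit or range.

## Robot

A 6-joint arm with a two-finger parallel gripper is mounted at the origin on the work surface. World frame = base frame: x ahead of the robot, y to its left, z up, the work surface at z = 0. Lengths are in mm, angles in rad, forces in N, time in s.
With the tool pointing down it reaches from about 325 to 850 mm from the base axis. Payload 15.5 kg.
Tool frame: the origin (TCP) lies at the very end of the fingers, on their centre line; the grasp point (between the pads) lies 19 mm behind it; z points along the fingers, y is the direction in which the jaws open and shut (so a half turn about z gives the same grasp; the last joint's range is limited). The gripper opens to 91 mm and grips with 3 to 60 N. Pads are 32 mm wide; open, the fingers measure 118 mm over their backs; the gripper's body (76 mm by 178 mm) begins 60 mm behind the grasp point.
Start: joints at [-1.379, 0.494, 1.345, -0, 1.302, -0.096], TCP at [177.403, -599.295, 191.515] pointing down, gripper open.
Joint ranges: [-2.91, 2.91], [-0.82, 2.16], [0.22, 2.67], [-1.22, 4.37], [0.12, 2.79], [-3.08, 3.08]. Speed limits (rad/s): [1.89, 1.89, 2.57, 3.01, 3.01, 3.01].

## Interface

Orientations are given as a unit quaternion [w, x, y, z].
In Python, from workcell import * gives the robot as it stands.
- The arm moves only by the tool servo_tool, never from a script. Its argument "commands" is a list of rows, each a list of 3 entries, a list of its own where there are three numbers: the shift along the tool's x, y, z in m, then the turn, a rotation vector about the tool's x, y, z in degrees, then the finger opening in m, from 0 to 0.0912. A call has 1 to 10 rows; each row is the pose to reach, as a shift and turn from the pose measured when the call began, along the tool's axes at that moment; what a row does not reach only later rows make up. A row lasts 1/10 s, in which the tool goes at most 50 mm and 8.59 degrees, less where a joint would pass 70% of its speed; a pose out of reach is approached as far as the arm can. A call with a gripper value outside its range is refused whole. The fingers move at their own pace and stop on an object; the grip force is fixed at half the most. Time passes only in rows, so rows that repeat a pose let the fingers close. It gives the time, the measured TCP pose, the force and the opening at its end, in the units of the state.
- get_state(): the state, without advancing time (a new reading comes with each control period).
- camera(name): name is "scene" or "top" or "wrist"; returns the picture (420x560x3 uint8, red, green, blue); there is no depth.
- camera_model(name): a dict with "vfov" (degrees; the focal length in pixels is half the picture's height over the tangent of half this angle, whatever the lens; pixels are square), "cx", "cy" (the principal point, pixels), "world_from_camera" (4x4, takes a point from camera to world coordinates). Camera axes: x right, y up, looking along -z (the intrinsics and any distortion apply to the point x, -y, -z); pixel columns grow to the right and rows downward; lengths in mm; the calibration is good to about 2 mm. A picture is of the moment at which its call begins: read the wrist's pose just before it. camera_model takes no time and is no camera call; for the wrist camera it gives the pose at the moment of the call.
- sign_off(): hands the job in, once; it reports no verdict.
Trained networks look in the newest picture that a camera, given by its name, has taken for a name from the list of things; names that differ only in an ending like _2 or _b are one class to them, and where a whole thing is asked for, a point or a joint stands for the part that bears it (a point fixed in the world has none). Each returns a list of dicts, best first, with "confidence" (0 to 1); they miss things now and then, are a little off and sometimes report something else, mostly with a low value. They report only what shows in the picture. A call takes as long as a camera call. They do not tell look-alikes from the thing itself.
- look_for(thing, camera): "location" ([x, y, z] in mm, in world coordinates, good to about 4 mm: the middle of the surface that is visible of it).
- regions_of(thing, camera): "mask" (420x560 bool, what is visible of it).
- spot_point(thing, camera): "location" ([x, y, z] in mm, in world coordinates, good to about 4 mm: a listed point, or the origin of a listed thing).
The state is a dict: "clock": time; "joint_pos": joint angles; "qd": joint speeds; "tau": joint torques, N m; "eef_pos": TCP position; "orientation": TCP orientation; "ft_force": force on the tool from outside, world axes, zero at the start; "ft_torque": the same for the moment, N m; "grip_width": finger opening in mm.
Only numpy, scipy, OpenCV 4.12 (cv2) and the standard library are available. Lean on these libraries where they do the work, as an engineer would, in place of code of your own. Each camera call takes 0.05 s, during which the arm holds its last target. There are 200 camera calls.

## Working session

There is one attempt and no reset: what is moved stays moved. The work goes in short steps, Python scripts to look and compute and a tool call to move; the robot and the scene stay as the last step left them, time stands still between calls to the robot, and variables do not carry over. Pictures are saved under pics/ and viewed, about 12 in all and at most 16, crops included, and the job is handed in when it is done.

Besides the shell and the picture viewer there is one more tool, called by a JSON object that holds its "api" and its "payload". servo_tool: Moves the arm, as the interface text tells. Its arguments: {"type":"object","properties":{"commands":{"type":"array","items":{"type":"array"}}},"required":["commands"]}

```bash
mkdir -p pics; ls; cat > h.py <<'E'
from workcell import *
import numpy as np, cv2
def save(im,n): cv2.imwrite('pics/'+n+'.png',cv2.cvtColor(im,cv2.COLOR_RGB2BGR))
E
python3 - <<'E'
from h import *
a=camera('scene');b=camera('top')
save(a,'s1');save(b,'t1')
for n in ['scene','top','wrist']:
    m=camera_model(n);print(n,{k:(np.round(v,3).tolist() if not isinstance(v,(str,dict)) else v) for k,v in m.items()})
for t in ['bar_dolly','dome_dolly','tee_dolly','rail_dolly','bar_holder','dome_holder','tee_holder','rail_holder','jar','tape']:
    for d in spot_point(t,'top'): print(t,np.round(d['location']).tolist(),round(d['confidence'],2))
s=get_state();print(s['clock'],s['eef_pos'],s['orientation'])
E
```

```text
pics
scene {'vfov': 56.09, 'cx': 280.688, 'cy': 205.023, 'world_from_camera': [[-0.13, -0.69, 0.712, 1212.282], [0.991, -0.106, 0.077, 87.598], [0.022, 0.716, 0.698, 709.018], [0.0, 0.0, 0.0, 1.0]]}
top {'vfov': 48.337, 'cx': 278.176, 'cy': 214.701, 'world_from_camera': [[-0.003, 0.994, -0.113, 446.739], [-1.0, -0.005, -0.012, -0.243], [-0.013, 0.113, 0.994, 965.25], [0.0, 0.0, 0.0, 1.0]]}
wrist {'vfov': 66.453, 'cx': 277.441, 'cy': 209.817, 'world_from_camera': [[0.284, 0.92, 0.271, 254.136], [-0.959, 0.273, 0.08, -577.254], [-0.001, -0.282, 0.959, 384.051], [0.0, 0.0, 0.0, 1.0]]}
bar_dolly [630.0, -274.0, 3.0] 0.79
bar_dolly [742.0, -284.0, 1.0] 0.62
dome_dolly [650.0, -105.0, 2.0] 0.8
dome_dolly [466.0, -273.0, -1.0] 0.22
tee_dolly [462.0, 275.0, 2.0] 0.91
tee_dolly [325.0, 264.0, 4.0] 0.74
rail_dolly [467.0, -272.0, -0.0] 0.58
bar_holder [466.0, 104.0, 1.0] 0.94
tee_holder [652.0, 279.0, 1.0] 0.93
rail_holder [628.0, -274.0, 1.0] 0.34
jar [554.0, -176.0, -1.0] 0.68
jar [545.0, 180.0, 0.0] 0.28
tape [546.0, 179.0, 1.0] 0.7
0.6 [ 177.39350058 -599.29590573  191.52666533] [ 1.29055824e-05  9.89665556e-01  1.43394865e-01 -9.00821396e-06]
```

View pics/t1.png

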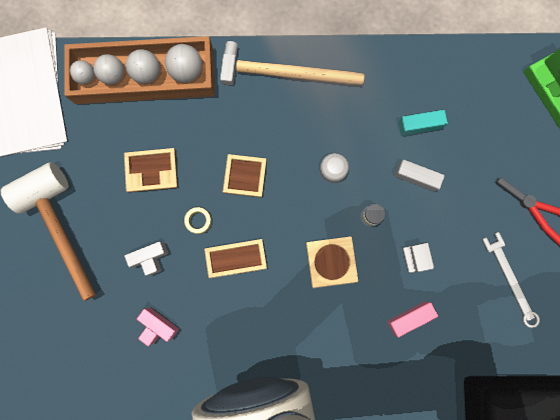

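View pics/s1.png

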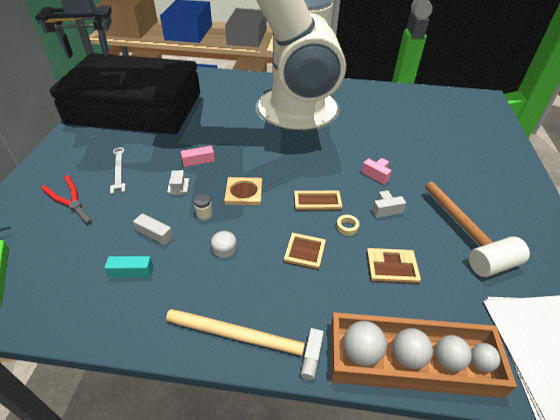

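Top view candidates:
- **Bar:** grey (421,175) is wanted; turquoise (424,122) and pink (413,320) are look-alikes.
- **Tee:** grey (147,256) is wanted; pink (155,325) is a look-alike.
- **Dome:** (334,167), not the balls in the crate.
- **Rail:** (419,257).
- **Holders:** tee (150,170), rail (245,176), bar (236,258), dome (332,262).
- **Leave alone:** jar (374,215) and tape (198,220).

Next I fit poses to silhouettes.

```bash
cat > fit.py <<'E'
from h import *
from scipy.optimize import minimize
def box(x0,x1,y0,y1,z0,z1): return np.array([[x,y,z] for x in(x0,x1) for y in(y0,y1) for z in(z0,z1)],float)
def cyl(r,z): a=np.linspace(0,2*np.pi,48); return np.c_[r*np.cos(a),r*np.sin(a),0*a+z]
P={'bar_dolly':[box(-16,16,-45,45,0,36)],
'dome_dolly':[np.r_[cyl(29,0),cyl(29,26),cyl(25,32),cyl(17,37),cyl(1,40)]],
'tee_dolly':[box(1,27,-38,38,0,38),box(-27,1,-13,13,0,38)],
'rail_dolly':[box(-26,26,-26,26,0,12),box(-26,26,-8,8,12,26),box(-26,26,-16,16,26,40)],
'bar_holder':[box(-30,30,-59,59,0,14)],'dome_holder':[box(-46,46,-46,46,0,14)],
'tee_holder':[box(-41,41,-52,52,0,14)],'rail_holder':[box(-40,40,-40,40,0,14)],'jar':[np.r_[cyl(21,0),cyl(21,52)]],'tape':[np.r_[cyl(27,0),cyl(27,19)]]}
def proj(p,m):
    W=np.linalg.inv(np.array(m['world_from_camera'])); c=np.c_[p,np.ones(len(p))]@W.T
    f=210/np.tan(np.radians(m['vfov'])/2)
    return np.c_[m['cx']+f*c[:,0]/-c[:,2], m['cy']-f*c[:,1]/-c[:,2]]
def place(p,q):
    c,s=np.cos(q[2]),np.sin(q[2]); return np.c_[q[0]+c*p[:,0]-s*p[:,1],q[1]+s*p[:,0]+c*p[:,1],p[:,2]+(q[3] if len(q)>3 else 0)]
def render(n,q,m,S=4):
    im=np.zeros((420*S,560*S),np.uint8)
    for p in P[n]:
        h=cv2.convexHull(((proj(place(p,q),m)+.5)*S*16).astype(np.float32)).round().astype(np.int32)
        cv2.fillConvexPoly(im,h,255,shift=4)
    return cv2.resize(im,(560,420),interpolation=cv2.INTER_AREA)/255.
def fit(n,mask,m,q0,z=0,yaws=None):
    mk=mask.astype(float); best=None
    sc=np.array([1,1,.02])
    def cost(u):
        r=render(n,list(np.asarray(u)*sc)+[z],m); return np.abs(r-mk).sum()/mk.sum()
    for y in (yaws if yaws is not None else [q0[2]]):
        u=np.array([q0[0],q0[1],y])/sc
        r=minimize(cost,u,method='Nelder-Mead',options=dict(initial_simplex=[u,u+[6,0,0],u+[0,6,0],u+[0,0,8]],maxfev=150,xatol=.1,fatol=1e-4))
        if best is None or r.fun<best[1]: best=(r.x*sc,r.fun)
    return best
E
cat > m1.py <<'E'
from fit import *
G={'bar_dolly':(630,-274),'dome_dolly':(650,-105),'tee_dolly':(462,275),'rail_dolly':(467,-272),'bar_holder':(466,104),'dome_holder':(470,-95),'tee_holder':(652,279),'rail_holder':(628,80),'jar':(554,-176),'tape':(546,179)}
im=camera('top'); m=camera_model('top'); vis=im.copy()
for n,g in G.items():
    px=proj(np.array([[*g,10.]]),m)[0]
    c=[d['mask'] for d in regions_of(n,'top') if np.hypot(*(np.argwhere(d['mask']).mean(0)[::-1]-px))<15]
    if not c: print(n,'none',px); continue
    ys=[0] if n in('dome_dolly','jar','tape') else np.radians(np.arange(-180,180,30) if n=='tee_dolly' else np.arange(-75,90,30))
    if n in('tee_holder','bar_holder','dome_holder','rail_holder'): ys=np.radians([-20,0,20])
    q,f=fit(n,c[0],m,(*g,0),yaws=ys)
    print(n,np.round(q[:2],1),round(np.degrees(q[2]),1),'err',round(f,3),c[0].sum())
    vis[cv2.Canny((render(n,q,m)*255).astype(np.uint8),50,150)>0]=[255,0,0]
save(cv2.resize(vis[100:360,100:480],None,fx=2.1,fy=2.1,interpolation=cv2.INTER_CUBIC),'t2')
E
time python3 m1.py
```

```text
bar_dolly [ 634.7 -276.6] 158.2 err 0.059 928
dome_dolly [ 652.4 -104.2] -0.8 err 0.048 722
tee_dolly [463.1 273.4] 21.5 err 0.075 851
rail_dolly [ 467.5 -272. ] 11.8 err 0.044 715
bar_holder [467.2  98.9] 9.0 err 0.033 1736
dome_holder [459.5 -96.1] 7.7 err 0.036 2176
tee_holder [651.7 278.3] 4.1 err 0.045 2062
rail_holder [638.8  81.5] -7.2 err 0.029 1558
jar [ 552.6 -177.7] 4.6 err 0.131 412
tape [545.  177.3] 13.5 err 0.769 337
real	1m3.285s
user	0m40.922s
sys	0m54.739s
```

View pics/t2.png

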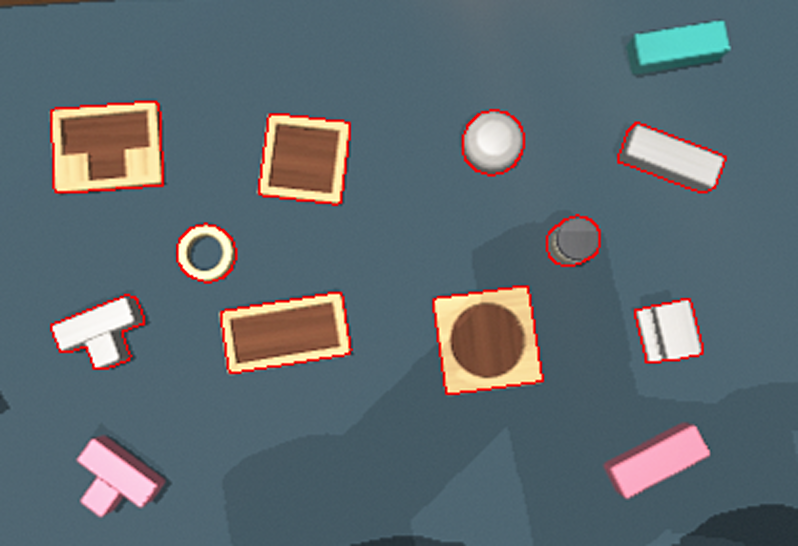

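All fits sit well on the image (the tape's error is only its hole). Now a helper converts world targets to tool shifts, starting with the bar.

```bash
cat > go.py <<'E'
from fit import *
from scipy.spatial.transform import Rotation as R
def rel(x,y,z,psi):
    s=get_state(); w,a,b,c=s['orientation']; Rm=R.from_quat([a,b,c,w])
    T=R.from_euler('z',psi,degrees=True)*R.from_euler('x',180,degrees=True)
    d=Rm.inv().apply(np.array([x,y,z])-s['eef_pos'])/1000
    print('clock',round(s['clock'],2),'shift',np.round(d,4).tolist(),'turn',np.round((Rm.inv()*T).as_rotvec(degrees=True),1).tolist())
def look(n,g,yaw,z=0):
    im=camera('wrist'); m=camera_model('wrist'); px=proj(np.array([[*g,15.+z]]),m)[0]
    for d in regions_of(n,'wrist'):
        k=d['mask']
        if np.hypot(*(np.argwhere(k).mean(0)[::-1]-px))<50:
            q,f=fit(n,k,m,(*g,np.radians(yaw)),z=z); print(n,np.round(q[:2],1),round(np.degrees(q[2]),1),'err',round(f,3))
            im=im.copy(); im[cv2.Canny((render(n,list(q)+[z],m)*255).astype(np.uint8),50,150)>0]=[255,0,0]; return im,q
    print('not found',px); return im,None
E
python3 -c "
from go import *
rel(634.7,-276.6,150,68.2)"
```

```text
clock 1.15 shift [0.5301, -0.1797, 0.0415] turn [0.0, 0.0, -51.7]
```

{"api": "servo_tool", "payload": {"commands": [[[0.53,-0.18,0.04],[0,0,-51.7],0.07],[[0.53,-0.18,0.04],[0,0,-51.7],0.07],[[0.53,-0.18,0.04],[0,0,-51.7],0.07],[[0.53,-0.18,0.04],[0,0,-51.7],0.07],[[0.53,-0.18,0.04],[0,0,-51.7],0.07],[[0.53,-0.18,0.04],[0,0,-51.7],0.07],[[0.53,-0.18,0.04],[0,0,-51.7],0.07],[[0.53,-0.18,0.04],[0,0,-51.7],0.07],[[0.53,-0.18,0.04],[0,0,-51.7],0.07],[[0.53,-0.18,0.04],[0,0,-51.7],0.07]]}}

```text
clock: 2.15
eef_pos: [586.2, -310.0, 155.8]
orientation: [0.0, 0.828, 0.561, -0.0]
ft_force: [-0.5, -1.2, 0.0]
grip_width: 70.3
```

{"api": "servo_tool", "payload": {"commands": [[[0,0,0],[0,0,0],0.07],[[0,0,0],[0,0,0],0.07]]}}

```text
clock: 2.35
eef_pos: [586.9, -309.0, 155.5]
orientation: [-0.0, 0.827, 0.562, -0.0]
ft_force: [-0.7, -1.2, -0.2]
grip_width: 70.0
```

```bash
python3 -c "
from go import *
rel(634.7,-276.6,150,68.2)"
```

```text
clock 2.35 shift [0.0477, 0.0324, 0.0054] turn [-0.0, 0.0, 0.1]
```

{"api": "servo_tool", "payload": {"commands": [[[0.048,0.032,0.005],[0,0,0],0.07],[[0.048,0.032,0.005],[0,0,0],0.07],[[0.048,0.032,0.005],[0,0,0],0.07],[[0.048,0.032,0.005],[0,0,0],0.07]]}}

```text
clock: 2.75
eef_pos: [633.2, -277.3, 150.5]
orientation: [-0.0, 0.828, 0.561, -0.0]
ft_force: [-0.1, -0.3, -0.1]
grip_width: 69.8
```

```bash
python3 -c "
from go import *
im,q=look('bar_dolly',(634.7,-276.6),-21.8); save(im,'w1')
if q is not None: rel(q[0],q[1],12,np.degrees(q[2])+90)
rel(634.7,-276.6,12,68.2)"
```

```text
bar_dolly [ 634.2 -276.7] -22.3 err 0.047
clock 2.85 shift [0.0011, 0.0006, 0.1387] turn [-0.0, 0.0, 0.6]
clock 2.85 shift [0.0014, 0.0011, 0.1387] turn [-0.0, 0.0, 0.0]
```

View pics/w1.png

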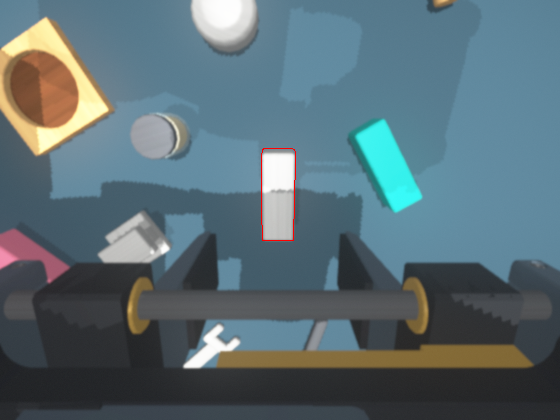

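The wrist view confirms it: grey bar at (278,195), turquoise apart at (385,165), and both cameras agree to about 0.5 mm. Descend and grip.

{"api": "servo_tool", "payload": {"commands": [[[0.001,0.001,0.04],[0,0,0.6],0.07],[[0.001,0.001,0.08],[0,0,0.6],0.07],[[0.001,0.001,0.11],[0,0,0.6],0.07],[[0.001,0.001,0.13],[0,0,0.6],0.07],[[0.001,0.001,0.1385],[0,0,0.6],0.07],[[0.001,0.001,0.1385],[0,0,0.6],0.07],[[0.001,0.001,0.1385],[0,0,0.6],0.02],[[0.001,0.001,0.1385],[0,0,0.6],0.02],[[0.001,0.001,0.1385],[0,0,0.6],0.02],[[0.001,0.001,0.1385],[0,0,0.6],0.02]]}}

```text
clock: 3.85
eef_pos: [634.8, -277.1, 12.9]
orientation: [0.0, 0.831, 0.557, -0.0]
ft_force: [-0.1, 0.9, -0.4]
grip_width: 40.8
```

{"api": "servo_tool", "payload": {"commands": [[[0,0,0],[0,0,0],0.02],[[0,0,0],[0,0,0],0.02],[[0,0,0],[0,0,0],0.02],[[0,0,0],[0,0,0],0.02]]}}

```text
clock: 4.25
eef_pos: [632.8, -276.3, 14.5]
orientation: [-0.001, 0.831, 0.557, -0.001]
ft_force: [-18.9, 7.0, 32.9]
grip_width: 20.7
```

The opening of 20.7 mm instead of 32, with 33 N upward, is not a proper grip, so I look.

```bash
python3 -c "
from h import *
a=camera('scene')[180:300,80:250];w=camera('wrist');
s=get_state();print(s['clock'],s['eef_pos'],s['grip_width'],s['ft_force'])
save(np.hstack([cv2.resize(w[:, :],(400,300)),cv2.resize(a,(400,300),interpolation=cv2.INTER_CUBIC)]),'w2')"
```

```text
4.35 [ 632.76481365 -276.29501676   14.49533765] 20.37620769719912 [-18.9746926   6.4340152  31.8625551]
```

View pics/w2.png

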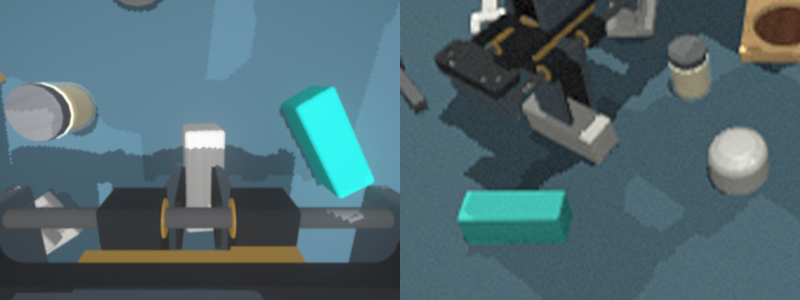

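```bash
python3 -c "
from h import *
a=camera('scene')[190:260,100:200];w=camera('wrist')[160:340,200:380];
save(np.hstack([cv2.resize(w,(400,400),interpolation=cv2.INTER_CUBIC),cv2.resize(a,(400,400),interpolation=cv2.INTER_CUBIC)]),'w3')"
```

```text
(no output)
```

View pics/w3.png

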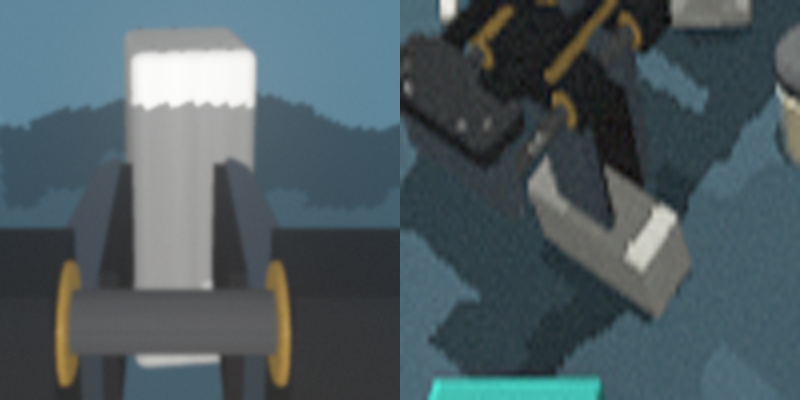

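The fingers look sunk into the bar's top rather than on its sides. I open again and check the bar.

{"api": "servo_tool", "payload": {"commands": [[[0,0,0],[0,0,0],0.07],[[0,0,0],[0,0,0],0.07],[[0,0,0],[0,0,0],0.07],[[0,0,0],[0,0,0],0.07],[[0,0,0],[0,0,0],0.07]]}}

```text
clock: 4.95
eef_pos: [632.8, -276.3, 14.3]
orientation: [-0.001, 0.831, 0.557, -0.001]
ft_force: [0.8, 0.5, -0.3]
grip_width: 57.1
```

```bash
python3 -c "
from h import *
a=camera('scene')[180:270,90:210];w=camera('wrist')
s=get_state();print(s['clock'],s['eef_pos'],s['grip_width'],s['ft_force'])
save(np.hstack([cv2.resize(w,(400,300),interpolation=cv2.INTER_CUBIC),cv2.resize(a,(400,300),interpolation=cv2.INTER_CUBIC)]),'w4')"
```

```text
5.05 [ 632.80296269 -276.2776313    14.35643318] 65.03888740213556 [-0.61231977  0.46306962 -0.20985244]
```

View pics/w4.png

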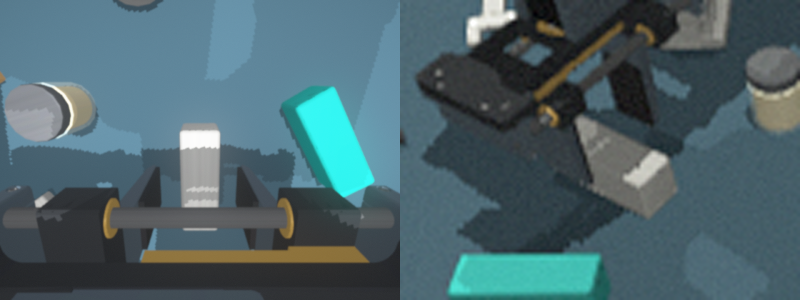

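The bar is still flat and in place. The contact was too high on the bar, so I try lower (TCP about 5 mm), closing stepwise.

```bash
python3 -c "
from go import *
im,q=look('bar_dolly',(634.2,-276.7),-22.3); rel(q[0],q[1],5,np.degrees(q[2])+90)"
```

```text
bar_dolly [ 633.8 -277.4] -22.7 err 0.299
clock 5.15 shift [-0.0007, 0.0014, 0.0094] turn [-0.2, 0.0, 0.4]
```

{"api": "servo_tool", "payload": {"commands": [[[0,0.001,0.0095],[0,0,0],0.07],[[0,0.001,0.0095],[0,0,0],0.07],[[0,0.001,0.0095],[0,0,0],0.045],[[0,0.001,0.0095],[0,0,0],0.04],[[0,0.001,0.0095],[0,0,0],0.035],[[0,0.001,0.0095],[0,0,0],0.03],[[0,0.001,0.0095],[0,0,0],0.03],[[0,0.001,0.0095],[0,0,0],0.03]]}}

```text
clock: 5.95
eef_pos: [633.8, -276.7, 5.0]
orientation: [-0.001, 0.831, 0.557, -0.001]
ft_force: [-1.4, -0.7, 0.6]
grip_width: 31.7
```

{"api": "servo_tool", "payload": {"commands": [[[0,0,0],[0,0,0],0.025],[[0,0,0],[0,0,0],0.025],[[0,0,0],[0,0,0],0.025]]}}

```text
clock: 6.25
eef_pos: [633.8, -276.7, 5.0]
orientation: [-0.001, 0.831, 0.557, -0.001]
ft_force: [0.7, -0.2, -0.5]
grip_width: 31.8
```

Firm at 31.8 mm, but this low the fingers would hit the holder rim (14 mm). I regrip at TCP z ≈ 10.5.

{"api": "servo_tool", "payload": {"commands": [[[0,0,0],[0,0,0],0.05],[[0,0,0],[0,0,0],0.05],[[0,0,-0.0055],[0,0,0],0.05],[[0,0,-0.0055],[0,0,0],0.05],[[0,0,-0.0055],[0,0,0],0.04],[[0,0,-0.0055],[0,0,0],0.035],[[0,0,-0.0055],[0,0,0],0.03],[[0,0,-0.0055],[0,0,0],0.028],[[0,0,-0.0055],[0,0,0],0.028],[[0,0,-0.0055],[0,0,0],0.028]]}}

```text
clock: 7.25
eef_pos: [633.8, -276.7, 10.5]
orientation: [-0.001, 0.831, 0.557, -0.001]
ft_force: [0.9, -0.5, -0.4]
grip_width: 31.2
```

{"api": "servo_tool", "payload": {"commands": [[[0,0,0],[0,0,0],0.025],[[0,0,0],[0,0,0],0.025]]}}

```text
clock: 7.45
eef_pos: [633.8, -276.7, 10.5]
orientation: [-0.001, 0.831, 0.557, -0.001]
ft_force: [0.0, 0.4, -0.0]
grip_width: 31.4
```

{"api": "servo_tool", "payload": {"commands": [[[0,0,-0.01],[0,0,0],0.025],[[0,0,-0.02],[0,0,0],0.025],[[0,0,-0.04],[0,0,0],0.025],[[0,0,-0.065],[0,0,0],0.025],[[0,0,-0.09],[0,0,0],0.025],[[0,0,-0.11],[0,0,0],0.025],[[0,0,-0.12],[0,0,0],0.025],[[0,0,-0.12],[0,0,0],0.025]]}}

```text
clock: 8.25
eef_pos: [634.8, -277.1, 132.2]
orientation: [0.0, 0.831, 0.557, -0.0]
ft_force: [1.0, -0.5, -4.8]
grip_width: 31.2
```

```bash
python3 -c "
from go import *
s=get_state();print(s['ft_force'],s['ft_torque'])
im,q=look('bar_dolly',(633.8,-276.7),-22.3,z=s['eef_pos'][2]-10.5)
rel(467.2,98.9,130,99)"
```

```text
[ 1.00431602 -0.54476052 -4.81317843] [-0.05567286 -0.14059017  0.0302944 ]
not found [276.21333095 246.81076614]
clock 8.35 shift [0.2839, -0.2967, 0.0007] turn [-0.2, -0.0, -31.3]
```

Lifted (4.8 N). Carry it.

{"api": "servo_tool", "payload": {"commands": [[[0.014,-0.015,0],[0,0,-2],0.025],[[0.042,-0.045,0],[0,0,-5],0.025],[[0.072,-0.076,0],[0,0,-9],0.025],[[0.102,-0.107,0],[0,0,-12],0.025],[[0.132,-0.138,0],[0,0,-15.5],0.025],[[0.162,-0.169,0],[0,0,-19],0.025],[[0.192,-0.2,0],[0,0,-22],0.025],[[0.222,-0.232,0],[0,0,-25.5],0.025],[[0.252,-0.263,0],[0,0,-28.5],0.025],[[0.275,-0.287,0],[0,0,-31],0.025]]}}

```text
clock: 9.35
eef_pos: [470.7, 88.7, 129.8]
orientation: [-0.002, 0.651, 0.759, -0.002]
ft_force: [0.6, -0.1, -4.0]
grip_width: 31.7
```

{"api": "servo_tool", "payload": {"commands": [[[0,0,0],[0,0,0],0.025],[[0,0,0],[0,0,0],0.025]]}}

```text
clock: 9.55
eef_pos: [469.7, 89.3, 129.0]
orientation: [-0.003, 0.65, 0.76, -0.002]
ft_force: [0.7, -0.5, -3.9]
grip_width: 31.1
```

```bash
python3 -c "
from go import *
im,q=look('bar_holder',(467.2,98.9),9); save(im,'w5')
rel(467.2,98.9,130,99)"
```

```text
bar_holder [467.2  98.4] 8.6 err 1.447
clock 9.65 shift [0.0111, -0.002, -0.0006] turn [-0.3, -0.1, -0.2]
```

View pics/w5.png

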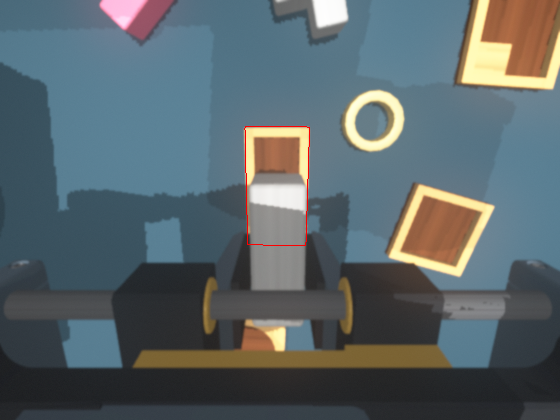

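The holder outline (245–309, 127–244) matches and the bar is aligned with it. Lower until the underside is on the floor (TCP ≈ 15.5).

{"api": "servo_tool", "payload": {"commands": [[[0.011,-0.002,0],[-0.3,-0.1,-0.2],0.025],[[0.011,-0.002,0.03],[-0.3,-0.1,-0.2],0.025],[[0.011,-0.002,0.06],[-0.3,-0.1,-0.2],0.025],[[0.011,-0.002,0.085],[-0.3,-0.1,-0.2],0.025],[[0.011,-0.002,0.1],[-0.3,-0.1,-0.2],0.025],[[0.011,-0.002,0.1],[-0.3,-0.1,-0.2],0.025]]}}

```text
clock: 10.25
eef_pos: [465.5, 98.4, 27.7]
orientation: [-0.001, 0.65, 0.76, -0.001]
ft_force: [0.5, -0.4, -4.0]
grip_width: 31.5
```

```bash
python3 -c "
from go import *
rel(467.2,98.6,15.8,98.9)"
```

```text
clock 10.25 shift [-0.0001, 0.0017, 0.0119] turn [-0.2, -0.0, 0.0]
```

{"api": "servo_tool", "payload": {"commands": [[[0,0.0017,0.004],[-0.2,0,0],0.025],[[0,0.0017,0.008],[-0.2,0,0],0.025],[[0,0.0017,0.01],[-0.2,0,0],0.025],[[0,0.0017,0.0115],[-0.2,0,0],0.025],[[0,0.0017,0.012],[-0.2,0,0],0.025],[[0,0.0017,0.0122],[-0.2,0,0],0.025],[[0,0.0017,0.0122],[-0.2,0,0],0.025]]}}

```text
clock: 10.95
eef_pos: [467.2, 98.7, 15.6]
orientation: [-0.0, 0.65, 0.76, -0.0]
ft_force: [0.6, -0.5, -4.5]
grip_width: 31.1
```

{"api": "servo_tool", "payload": {"commands": [[[0,0,0.0005],[0,0,0],0.025],[[0,0,0.0008],[0,0,0],0.025],[[0,0,0.0008],[0,0,0],0.025]]}}

```text
clock: 11.25
eef_pos: [467.3, 98.7, 15.4]
orientation: [0.0, 0.65, 0.76, 0.0]
ft_force: [-2.9, 0.6, 11.0]
grip_width: 31.8
```

Contact: the force rose to +11 N. Release slowly and lift.

{"api": "servo_tool", "payload": {"commands": [[[0,0,0],[0,0,0],0.04],[[0,0,0],[0,0,0],0.055],[[0,0,0],[0,0,0],0.06],[[0,0,-0.02],[0,0,0],0.06],[[0,0,-0.06],[0,0,0],0.07],[[0,0,-0.1],[0,0,0],0.08],[[0,0,-0.135],[0,0,0],0.085],[[0,0,-0.135],[0,0,0],0.085]]}}

```text
clock: 12.05
eef_pos: [469.7, 99.0, 154.4]
orientation: [0.003, 0.65, 0.76, 0.003]
ft_force: [0.7, -0.1, -0.8]
grip_width: 84.6
```

```bash
python3 -c "
from go import *
im,q=look('bar_dolly',(467.2,98.7),9,z=5); save(im,'w6')
rel(652.4,-104.2,140,90)"
```

```text
bar_dolly [466.   98.3] 8.9 err 0.06
clock 12.15 shift [-0.2291, 0.1511, 0.0112] turn [0.1, -0.0, 8.9]
```

View pics/w6.png

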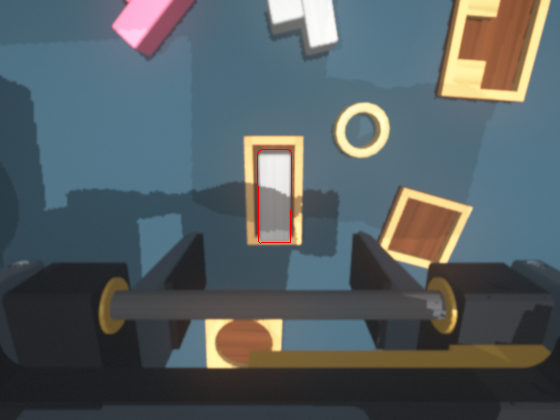

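The bar sits flat inside its recess (258–292, 149–243), all rims clear. Next, the dome.

{"api": "servo_tool", "payload": {"commands": [[[-0.229,0.151,0],[0,0,8.9],0.085],[[-0.229,0.151,0],[0,0,8.9],0.085],[[-0.229,0.151,0],[0,0,8.9],0.085],[[-0.229,0.151,0],[0,0,8.9],0.085],[[-0.229,0.151,0],[0,0,8.9],0.085],[[-0.229,0.151,0],[0,0,8.9],0.085],[[-0.229,0.151,0.01],[0,0,8.9],0.085],[[-0.229,0.151,0.01],[0,0,8.9],0.085],[[-0.229,0.151,0.01],[0,0,8.9],0.085]]}}

```text
clock: 13.05
eef_pos: [650.9, -103.0, 139.9]
orientation: [-0.001, 0.707, 0.707, 0.0]
ft_force: [0.5, -0.4, -0.3]
grip_width: 85.3
```

```bash
python3 -c "
from go import *
im,q=look('dome_dolly',(652.4,-104.2),0)
rel(q[0],q[1],10.5,90)"
```

```text
dome_dolly [ 652.1 -104. ] -1.5 err 0.033
clock 13.15 shift [-0.001, 0.0003, 0.1306] turn [0.1, -0.0, 0.1]
```

{"api": "servo_tool", "payload": {"commands": [[[-0.001,0,0.04],[0,0,0],0.085],[[-0.001,0,0.08],[0,0,0],0.085],[[-0.001,0,0.11],[0,0,0],0.085],[[-0.001,0,0.125],[0,0,0],0.085],[[-0.001,0,0.1305],[0,0,0],0.08],[[-0.001,0,0.1305],[0,0,0],0.07],[[-0.001,0,0.1305],[0,0,0],0.063],[[-0.001,0,0.1305],[0,0,0],0.06],[[-0.001,0,0.1305],[0,0,0],0.057],[[-0.001,0,0.1305],[0,0,0],0.055]]}}

```text
clock: 14.15
eef_pos: [652.1, -104.1, 11.2]
orientation: [0.001, 0.707, 0.707, 0.001]
ft_force: [0.9, 0.4, 0.3]
grip_width: 55.5
```

{"api": "servo_tool", "payload": {"commands": [[[0,0,0],[0,0,0],0.054],[[0,0,0],[0,0,0],0.054],[[0,0,0],[0,0,0],0.052]]}}

```text
clock: 14.45
eef_pos: [652.1, -104.1, 11.2]
orientation: [0.001, 0.707, 0.708, 0.001]
ft_force: [-0.9, 1.0, -0.4]
grip_width: 52.5
```

No grip here: the width keeps falling with no force, so the effective pad must begin about 18 mm behind the tip. I regrip lower.

{"api": "servo_tool", "payload": {"commands": [[[0,0,0],[0,0,0],0.075],[[0,0,0],[0,0,0],0.075],[[0,0,0],[0,0,0],0.075],[[0,0,0.005],[0,0,0],0.075],[[0,0,0.0065],[0,0,0],0.075],[[0,0,0.0065],[0,0,0],0.065],[[0,0,0.0065],[0,0,0],0.06],[[0,0,0.0065],[0,0,0],0.057],[[0,0,0.0065],[0,0,0],0.055],[[0,0,0.0065],[0,0,0],0.055]]}}

```text
clock: 15.45
eef_pos: [651.9, -104.1, 4.7]
orientation: [0.001, 0.707, 0.707, 0.001]
ft_force: [-1.8, -0.5, -0.8]
grip_width: 55.4
```

{"api": "servo_tool", "payload": {"commands": [[[0,0,0],[0,0,0],0.053],[[0,0,0],[0,0,0],0.051]]}}

```text
clock: 15.65
eef_pos: [651.8, -104.1, 4.7]
orientation: [0.0, 0.707, 0.707, 0.001]
ft_force: [-1.2, 0.3, -1.7]
grip_width: 53.6
```

```bash
python3 -c "
from h import *
a=camera('scene')[200:280,185:285];w=camera('wrist')[120:390,100:460]
s=get_state();print(s['clock'],s['eef_pos'],s['grip_width'],s['ft_force'])
save(np.hstack([cv2.resize(w,(400,300),interpolation=cv2.INTER_CUBIC),cv2.resize(a,(400,300),interpolation=cv2.INTER_CUBIC)]),'w7')"
```

```text
15.75 [ 651.80884765 -104.07627902    4.63633426] 52.745990234326875 [ 0.26146105 -0.04111114 -2.47433021]
```

View pics/w7.png

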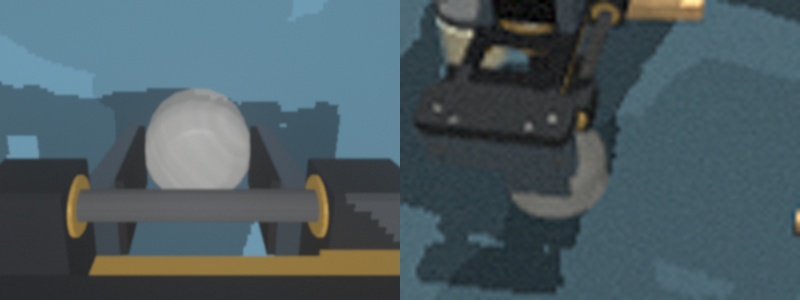

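{"api": "servo_tool", "payload": {"commands": [[[0,0,0],[0,0,0],0.045],[[0,0,0],[0,0,0],0.045],[[0,0,0],[0,0,0],0.045]]}}

```text
clock: 16.05
eef_pos: [651.8, -104.1, 4.6]
orientation: [0.0, 0.707, 0.707, 0.001]
ft_force: [-0.6, -0.3, -1.7]
grip_width: 53.3
```

{"api": "servo_tool", "payload": {"commands": [[[0,0,-0.003],[0,0,0],0.045],[[0,0,-0.006],[0,0,0],0.045],[[0,0,-0.01],[0,0,0],0.045],[[0,0,-0.014],[0,0,0],0.045],[[0,0,-0.014],[0,0,0],0.045],[[0,0,-0.014],[0,0,0],0.045]]}}

```text
clock: 16.65
eef_pos: [651.9, -104.1, 18.8]
orientation: [0.001, 0.707, 0.707, 0.001]
ft_force: [1.3, -0.6, -4.9]
grip_width: 53.8
```

```bash
python3 -c "
from h import *
a=camera('scene')[200:280,185:285];w=camera('wrist')[120:390,100:460]
s=get_state();print(s['clock'],s['eef_pos'],s['grip_width'],s['ft_force'],s['ft_torque'])
save(np.hstack([cv2.resize(w,(400,300),interpolation=cv2.INTER_CUBIC),cv2.resize(a,(400,300),interpolation=cv2.INTER_CUBIC)]),'w8')"
```

```text
16.75 [ 651.71487864 -104.07580774   18.54147439] 53.06280845642409 [ 0.11433137  0.49491043 -5.46700723] [-0.08145321 -0.06356876  0.00690143]
```

View pics/w8.png

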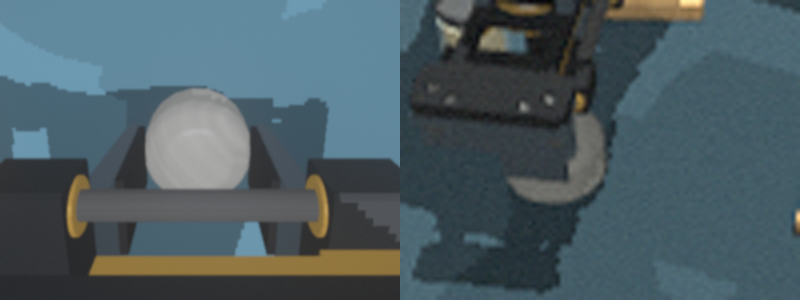

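It holds with the full 5 N of weight, but this low the tips would meet the rim. Set it back and try a higher regrip.

{"api": "servo_tool", "payload": {"commands": [[[0,0,0.005],[0,0,0],0.045],[[0,0,0.01],[0,0,0],0.045],[[0,0,0.013],[0,0,0],0.045],[[0,0,0.014],[0,0,0],0.05],[[0,0,0.014],[0,0,0],0.06],[[0,0,0.014],[0,0,0],0.07],[[0,0,0.01],[0,0,0],0.07],[[0,0,0.0095],[0,0,0],0.07]]}}

```text
clock: 17.55
eef_pos: [652.2, -104.2, 9.6]
orientation: [0.001, 0.707, 0.707, 0.001]
ft_force: [-0.5, -0.8, -0.1]
grip_width: 69.8
```

{"api": "servo_tool", "payload": {"commands": [[[0,0,0],[0,0,0],0.062],[[0,0,0],[0,0,0],0.058],[[0,0,0],[0,0,0],0.055],[[0,0,0],[0,0,0],0.052],[[0,0,0],[0,0,0],0.05],[[0,0,0],[0,0,0],0.047],[[0,0,0],[0,0,0],0.045],[[0,0,0],[0,0,0],0.045]]}}

```text
clock: 18.35
eef_pos: [651.4, -104.1, 10.3]
orientation: [0.0, 0.707, 0.708, 0.0]
ft_force: [-8.4, 0.5, 15.5]
grip_width: 45.0
```

The wedging pattern (bar top at 36 mm, dome curve) fits real fingertips about 22 mm higher than reported. I test by descending below reported zero with small steps and a force check.

{"api": "servo_tool", "payload": {"commands": [[[0,0,0],[0,0,0],0.075],[[0,0,0],[0,0,0],0.075],[[0,0,0],[0,0,0],0.075],[[0,0,0],[0,0,0],0.075],[[0,0,0.004],[0,0,0],0.075],[[0,0,0.007],[0,0,0],0.075],[[0,0,0.0085],[0,0,0],0.075],[[0,0,0.0085],[0,0,0],0.075]]}}

```text
clock: 19.15
eef_pos: [651.2, -104.0, 1.3]
orientation: [0.0, 0.707, 0.708, 0.0]
ft_force: [0.5, -0.3, 0.1]
grip_width: 74.6
```

{"api": "servo_tool", "payload": {"commands": [[[0,0,0.001],[0,0,0],0.075],[[0,0,0.002],[0,0,0],0.075],[[0,0,0.002],[0,0,0],0.075]]}}

```text
clock: 19.45
eef_pos: [651.1, -104.1, -0.8]
orientation: [0.0, 0.707, 0.707, 0.0]
ft_force: [0.1, -0.0, 0.4]
grip_width: 74.9
```

{"api": "servo_tool", "payload": {"commands": [[[0,0,0.001],[0,0,0],0.075],[[0,0,0.0015],[0,0,0],0.075],[[0,0,0.0015],[0,0,0],0.075]]}}

```text
clock: 19.75
eef_pos: [651.1, -104.0, -2.4]
orientation: [0.0, 0.707, 0.708, 0.0]
ft_force: [-0.5, 0.6, 0.5]
grip_width: 74.9
```

Confirmed: no contact at −2.4, so the usable fingertips are about 22 mm above the reported TCP. Grip the dome at reported −8 (tips ≈ 14).

{"api": "servo_tool", "payload": {"commands": [[[0,0,0.002],[0,0,0],0.075],[[0,0,0.004],[0,0,0],0.075],[[0,0,0.0055],[0,0,0],0.075],[[0,0,0.0055],[0,0,0],0.065],[[0,0,0.0055],[0,0,0],0.06],[[0,0,0.0055],[0,0,0],0.057],[[0,0,0.0055],[0,0,0],0.054],[[0,0,0.0055],[0,0,0],0.05],[[0,0,0.0055],[0,0,0],0.05]]}}

```text
clock: 20.65
eef_pos: [651.2, -104.0, -7.8]
orientation: [0.0, 0.707, 0.707, 0.0]
ft_force: [1.9, 0.2, -1.4]
grip_width: 57.0
```

Good grip at 57 mm. Lift and carry.

{"api": "servo_tool", "payload": {"commands": [[[0,0,-0.01],[0,0,0],0.05],[[0,0,-0.025],[0,0,0],0.05],[[0,0,-0.05],[0,0,0],0.05],[[0,0,-0.075],[0,0,0],0.05],[[0,0,-0.095],[0,0,0],0.05],[[0,0,-0.105],[0,0,0],0.05],[[0,0,-0.105],[0,0,0],0.05]]}}

```text
clock: 21.35
eef_pos: [651.9, -104.3, 99.1]
orientation: [0.001, 0.707, 0.707, 0.001]
ft_force: [-0.5, 0.6, -4.8]
grip_width: 57.0
```

```bash
python3 -c "
from go import *
rel(459.5,-96.1,97,90)"
```

```text
clock 21.35 shift [0.0084, -0.1924, 0.0015] turn [0.2, 0.0, 0.1]
```

{"api": "servo_tool", "payload": {"commands": [[[0.001,-0.015,0],[0.2,0,0],0.05],[[0.002,-0.045,0],[0.2,0,0],0.05],[[0.004,-0.08,0],[0.2,0,0],0.05],[[0.005,-0.115,0],[0.2,0,0],0.05],[[0.007,-0.15,0],[0.2,0,0],0.05],[[0.008,-0.178,0],[0.2,0,0],0.05],[[0.0084,-0.1924,0],[0.2,0,0],0.05],[[0.0084,-0.1924,0],[0.2,0,0],0.05],[[0.0084,-0.1924,0],[0.2,0,0],0.05]]}}

```text
clock: 22.25
eef_pos: [459.8, -96.2, 98.3]
orientation: [0.0, 0.707, 0.707, -0.0]
ft_force: [0.5, 0.1, -5.1]
grip_width: 56.8
```

```bash
python3 -c "
from go import *
rel(459.5,-96.1,-2,90)"
```

```text
clock 22.25 shift [0.0001, -0.0002, 0.1003] turn [-0.0, 0.0, 0.0]
```

Aligned. Lower to just above the floor (touch expected at about −2.8).

{"api": "servo_tool", "payload": {"commands": [[[0,0,0.03],[0,0,0],0.05],[[0,0,0.06],[0,0,0],0.05],[[0,0,0.08],[0,0,0],0.05],[[0,0,0.092],[0,0,0],0.05],[[0,0,0.097],[0,0,0],0.05],[[0,0,0.099],[0,0,0],0.05],[[0,0,0.1],[0,0,0],0.05],[[0,0,0.1],[0,0,0],0.05]]}}

```text
clock: 23.05
eef_pos: [460.3, -96.3, -1.3]
orientation: [0.0, 0.707, 0.707, 0.0]
ft_force: [-0.0, -0.3, -5.9]
grip_width: 57.1
```

{"api": "servo_tool", "payload": {"commands": [[[0,0,0.0004],[0,0,0],0.05],[[0,0,0.0008],[0,0,0],0.05],[[0,0,0.001],[0,0,0],0.05],[[0,0,0.001],[0,0,0],0.05]]}}

```text
clock: 23.45
eef_pos: [460.3, -96.3, -2.2]
orientation: [0.001, 0.707, 0.707, 0.0]
ft_force: [0.0, -1.4, -5.1]
grip_width: 56.8
```

{"api": "servo_tool", "payload": {"commands": [[[0,0,0.0004],[0,0,0],0.05],[[0,0,0.0008],[0,0,0],0.05],[[0,0,0.0008],[0,0,0],0.05]]}}

```text
clock: 23.75
eef_pos: [460.4, -96.4, -2.9]
orientation: [0.001, 0.707, 0.707, 0.0]
ft_force: [-1.1, 0.7, 0.9]
grip_width: 56.8
```

Touching (force went from −5 to +0.9 N). Release, lift, and look.

{"api": "servo_tool", "payload": {"commands": [[[0,0,0],[0,0,0],0.063],[[0,0,0],[0,0,0],0.07],[[0,0,0],[0,0,0],0.075],[[0,0,0],[0,0,0],0.075],[[0,0,-0.02],[0,0,0],0.08],[[0,0,-0.06],[0,0,0],0.085],[[0,0,-0.1],[0,0,0],0.085],[[0,0,-0.14],[0,0,0],0.085],[[0,0,-0.15],[0,0,0],0.085],[[0,0,-0.15],[0,0,0],0.085]]}}

```text
clock: 24.75
eef_pos: [461.1, -96.5, 148.4]
orientation: [0.002, 0.707, 0.707, 0.001]
ft_force: [-0.2, -0.5, 1.2]
grip_width: 85.0
```

```bash
python3 -c "
from go import *
im,q=look('dome_dolly',(460,-96),0,z=5); save(im[60:320,140:420],'w9')
rel(463.1,273.4,140,111.5)"
```

```text
dome_dolly [459.3 -95.1] 8.2 err 0.049
clock 24.85 shift [0.3695, 0.0038, 0.006] turn [-0.0, 0.0, -21.4]
```

View pics/w9.png

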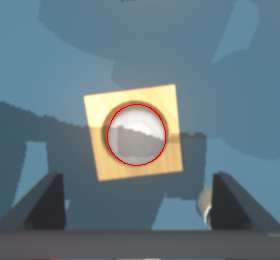

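The dome sits in the round recess (137,134 in the crop), with an even dark gap around it. Next, the tee.

{"api": "servo_tool", "payload": {"commands": [[[0.37,0.004,0],[0,0,-21.4],0.085],[[0.37,0.004,0],[0,0,-21.4],0.085],[[0.37,0.004,0],[0,0,-21.4],0.085],[[0.37,0.004,0],[0,0,-21.4],0.085],[[0.37,0.004,0],[0,0,-21.4],0.085],[[0.37,0.004,0],[0,0,-21.4],0.085],[[0.37,0.004,0],[0,0,-21.4],0.085],[[0.37,0.004,0],[0,0,-21.4],0.085],[[0.37,0.004,0],[0,0,-21.4],0.085],[[0.37,0.004,0],[0,0,-21.4],0.085]]}}

```text
clock: 25.85
eef_pos: [462.4, 273.6, 144.2]
orientation: [-0.001, 0.563, 0.827, -0.002]
ft_force: [0.4, -0.5, 0.9]
grip_width: 85.2
```

{"api": "servo_tool", "payload": {"commands": [[[0,0,0],[0,0,0],0.085]]}}

```text
clock: 25.95
eef_pos: [462.0, 272.5, 143.3]
orientation: [-0.001, 0.563, 0.826, -0.002]
ft_force: [-0.9, -0.2, 0.1]
grip_width: 84.9
```

```bash
python3 -c "
from go import *
im,q=look('tee_dolly',(463.1,273.4),21.5); 
rel(463.1,273.4,-8,111.5)
if q is not None: rel(q[0],q[1],-8,np.degrees(q[2])+90)"
```

```text
tee_dolly [461.6 273.2] 21.7 err 0.082
clock 26.05 shift [0.0007, 0.0021, 0.1515] turn [-0.3, 0.1, -0.1]
clock 26.05 shift [0.0011, 0.0006, 0.1515] turn [-0.3, 0.1, -0.3]
```

{"api": "servo_tool", "payload": {"commands": [[[0.001,0.001,0.04],[-0.3,0.1,-0.2],0.085],[[0.001,0.001,0.085],[-0.3,0.1,-0.2],0.085],[[0.001,0.001,0.12],[-0.3,0.1,-0.2],0.085],[[0.001,0.001,0.14],[-0.3,0.1,-0.2],0.085],[[0.001,0.001,0.1495],[-0.3,0.1,-0.2],0.08],[[0.001,0.001,0.1515],[-0.3,0.1,-0.2],0.07],[[0.001,0.001,0.1515],[-0.3,0.1,-0.2],0.06],[[0.001,0.001,0.1515],[-0.3,0.1,-0.2],0.055],[[0.001,0.001,0.1515],[-0.3,0.1,-0.2],0.05],[[0.001,0.001,0.1515],[-0.3,0.1,-0.2],0.047]]}}

```text
clock: 27.05
eef_pos: [462.6, 273.5, -6.9]
orientation: [0.0, 0.562, 0.827, 0.001]
ft_force: [-0.5, -1.6, 8.2]
grip_width: 54.1
```

{"api": "servo_tool", "payload": {"commands": [[[0,0,0],[0,0,0],0.047],[[0,0,0],[0,0,0],0.047]]}}

```text
clock: 27.25
eef_pos: [462.7, 273.6, -6.5]
orientation: [0.0, 0.562, 0.827, 0.001]
ft_force: [-0.6, 1.7, -4.8]
grip_width: 53.6
```

{"api": "servo_tool", "payload": {"commands": [[[0,0,-0.01],[0,0,0],0.047],[[0,0,-0.025],[0,0,0],0.047],[[0,0,-0.05],[0,0,0],0.047],[[0,0,-0.075],[0,0,0],0.047],[[0,0,-0.095],[0,0,0],0.047],[[0,0,-0.105],[0,0,0],0.047],[[0,0,-0.105],[0,0,0],0.047]]}}

```text
clock: 27.95
eef_pos: [463.1, 273.7, 99.8]
orientation: [0.001, 0.562, 0.827, 0.002]
ft_force: [-0.0, -0.2, -4.7]
grip_width: 54.2
```

```bash
python3 -c "
from go import *
rel(651.7,278.3,97,94.1)"
```

```text
clock 27.95 shift [-0.0653, 0.177, 0.0036] turn [0.3, -0.1, 17.5]
```

{"api": "servo_tool", "payload": {"commands": [[[-0.005,0.014,0],[0.3,-0.1,2],0.047],[[-0.016,0.042,0],[0.3,-0.1,5],0.047],[[-0.028,0.075,0],[0.3,-0.1,8],0.047],[[-0.04,0.108,0],[0.3,-0.1,11],0.047],[[-0.052,0.14,0],[0.3,-0.1,14],0.047],[[-0.061,0.165,0],[0.3,-0.1,16.5],0.047],[[-0.0653,0.177,0],[0.3,-0.1,17.5],0.047],[[-0.0653,0.177,0],[0.3,-0.1,17.5],0.047],[[-0.0653,0.177,0],[0.3,-0.1,17.5],0.047]]}}

```text
clock: 28.85
eef_pos: [650.6, 278.0, 99.1]
orientation: [-0.001, 0.681, 0.732, -0.001]
ft_force: [-0.2, -0.8, -4.7]
grip_width: 53.7
```

```bash
python3 -c "
from go import *
rel(651.7,278.3,0,94.1)
save(camera('wrist'),'w10')"
```

```text
clock 28.85 shift [0.0003, 0.0015, 0.0991] turn [-0.2, 0.0, 0.1]
```

View pics/w10.png

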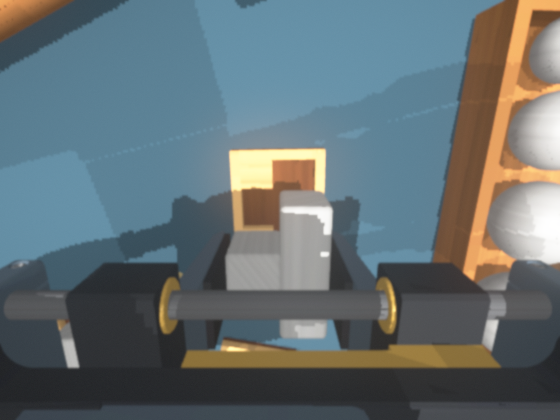

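Crossbar (280–330) and stem (228–280) match the recess (crossbar part at 272–316, stem to the left). Lower it.

{"api": "servo_tool", "payload": {"commands": [[[0,0.001,0.03],[-0.2,0,0],0.047],[[0,0.001,0.06],[-0.2,0,0],0.047],[[0,0.001,0.08],[-0.2,0,0],0.047],[[0,0.001,0.091],[-0.2,0,0],0.047],[[0,0.001,0.096],[-0.2,0,0],0.047],[[0,0.001,0.099],[-0.2,0,0],0.047],[[0,0.001,0.0995],[-0.2,0,0],0.047],[[0,0.001,0.0995],[-0.2,0,0],0.047]]}}

```text
clock: 29.7
eef_pos: [651.6, 278.3, 0.9]
orientation: [0.001, 0.681, 0.732, 0.001]
ft_force: [-0.8, -0.6, -4.2]
grip_width: 54.1
```

{"api": "servo_tool", "payload": {"commands": [[[0,0,0.0004],[0,0,0],0.047],[[0,0,0.0008],[0,0,0],0.047],[[0,0,0.0008],[0,0,0],0.047]]}}

```text
clock: 30.0
eef_pos: [651.7, 278.4, 0.3]
orientation: [0.001, 0.681, 0.732, 0.001]
ft_force: [-0.4, -0.7, -4.7]
grip_width: 53.4
```

{"api": "servo_tool", "payload": {"commands": [[[0,0,0.0005],[0,0,0],0.047],[[0,0,0.001],[0,0,0],0.047],[[0,0,0.0012],[0,0,0],0.047],[[0,0,0.0012],[0,0,0],0.047]]}}

```text
clock: 30.4
eef_pos: [651.7, 278.3, -0.9]
orientation: [0.001, 0.681, 0.732, 0.001]
ft_force: [0.4, 0.6, -4.3]
grip_width: 53.8
```

{"api": "servo_tool", "payload": {"commands": [[[0,0,0.0004],[0,0,0],0.047],[[0,0,0.0008],[0,0,0],0.047],[[0,0,0.0008],[0,0,0],0.047]]}}

```text
clock: 30.7
eef_pos: [651.7, 278.3, -1.8]
orientation: [0.001, 0.681, 0.732, 0.001]
ft_force: [0.2, 0.2, -4.6]
grip_width: 53.7
```

{"api": "servo_tool", "payload": {"commands": [[[0,0,0.0004],[0,0,0],0.047],[[0,0,0.0008],[0,0,0],0.047],[[0,0,0.0008],[0,0,0],0.047]]}}

```text
clock: 31.0
eef_pos: [651.7, 278.3, -1.8]
orientation: [0.001, 0.681, 0.732, 0.001]
ft_force: [-3.1, -1.7, 7.1]
grip_width: 54.1
```

Seated (+7 N). Release, lift, and check.

{"api": "servo_tool", "payload": {"commands": [[[0,0,0],[0,0,0],0.06],[[0,0,0],[0,0,0],0.068],[[0,0,0],[0,0,0],0.072],[[0,0,0],[0,0,0],0.072],[[0,0,-0.02],[0,0,0],0.08],[[0,0,-0.06],[0,0,0],0.085],[[0,0,-0.1],[0,0,0],0.085],[[0,0,-0.14],[0,0,0],0.085],[[0,0,-0.15],[0,0,0],0.085],[[0,0,-0.15],[0,0,0],0.085]]}}

```text
clock: 32.0
eef_pos: [652.3, 278.7, 150.1]
orientation: [0.002, 0.681, 0.732, 0.002]
ft_force: [-0.5, 0.1, -0.7]
grip_width: 84.9
```

```bash
python3 -c "
from go import *
im,q=look('tee_dolly',(651.7,278.3),4.1,z=5); save(im[60:320,140:420],'w11')
rel(467.5,-272,140,101.8)"
```

```text
tee_dolly [649.9 278. ] 4.3 err 0.069
clock 32.1 shift [-0.5353, -0.2229, 0.0069] turn [0.1, 0.0, -7.6]
```

View pics/w11.png

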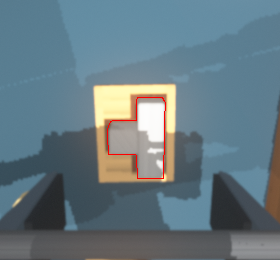

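The tee is seated in its recess, fitted outline within the dark floor. Next, the rail.

{"api": "servo_tool", "payload": {"commands": [[[-0.535,-0.223,0],[0,0,-7.6],0.085],[[-0.535,-0.223,0],[0,0,-7.6],0.085],[[-0.535,-0.223,0],[0,0,-7.6],0.085],[[-0.535,-0.223,0],[0,0,-7.6],0.085],[[-0.535,-0.223,0],[0,0,-7.6],0.085],[[-0.535,-0.223,0],[0,0,-7.6],0.085],[[-0.535,-0.223,0],[0,0,-7.6],0.085],[[-0.535,-0.223,0],[0,0,-7.6],0.085],[[-0.535,-0.223,0],[0,0,-7.6],0.085],[[-0.535,-0.223,0],[0,0,-7.6],0.085]]}}

```text
clock: 33.1
eef_pos: [490.8, -197.1, 145.4]
orientation: [-0.001, 0.631, 0.776, -0.0]
ft_force: [1.6, 0.1, -0.5]
grip_width: 85.0
```

```bash
python3 -c "
from go import *
rel(467.5,-272,140,101.8)"
```

```text
clock 33.1 shift [-0.0686, -0.0381, 0.0053] turn [-0.1, -0.1, -0.0]
```

{"api": "servo_tool", "payload": {"commands": [[[-0.0686,-0.038,0],[0,0,0],0.085],[[-0.0686,-0.038,0],[0,0,0],0.085],[[-0.0686,-0.038,0],[0,0,0],0.085],[[-0.0686,-0.038,0],[0,0,0],0.085]]}}

```text
clock: 33.5
eef_pos: [466.6, -271.8, 143.9]
orientation: [-0.002, 0.631, 0.775, -0.0]
ft_force: [-0.2, 0.5, 0.2]
grip_width: 85.1
```

```bash
python3 -c "
from go import *
im,q=look('rail_dolly',(467.5,-272),11.8); save(im,'w12')
rel(467.5,-272,-8,101.8)
if q is not None: rel(q[0],q[1],-8,np.degrees(q[2])+90)"
```

```text
rail_dolly [ 466.9 -271.2] 10.9 err 0.032
clock 33.6 shift [-0.0016, 0.0003, 0.1524] turn [-0.1, -0.2, 0.0]
clock 33.6 shift [-0.0007, -0.0002, 0.1524] turn [-0.1, -0.2, 0.9]
```

View pics/w12.png

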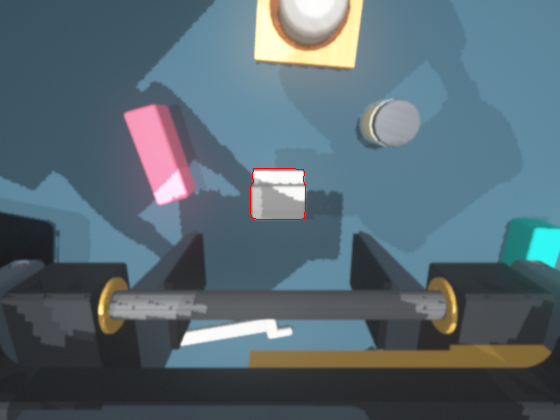

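The rail's foot strip is up-image at (278,175), so it runs along the jaw axis and its flat ends face the fingers. The pink bar's nearest corner (190,195) is clear. Grip it.

{"api": "servo_tool", "payload": {"commands": [[[-0.001,0,0.04],[0,0,0.5],0.078],[[-0.001,0,0.085],[0,0,0.5],0.078],[[-0.001,0,0.12],[0,0,0.5],0.078],[[-0.001,0,0.14],[0,0,0.5],0.078],[[-0.001,0,0.15],[0,0,0.5],0.075],[[-0.001,0,0.1525],[0,0,0.5],0.07],[[-0.001,0,0.1525],[0,0,0.5],0.06],[[-0.001,0,0.1525],[0,0,0.5],0.055],[[-0.001,0,0.1525],[0,0,0.5],0.05],[[-0.001,0,0.1525],[0,0,0.5],0.045]]}}

```text
clock: 34.6
eef_pos: [467.6, -271.8, -7.1]
orientation: [-0.001, 0.634, 0.773, 0.0]
ft_force: [-0.9, 2.4, 7.6]
grip_width: 51.4
```

{"api": "servo_tool", "payload": {"commands": [[[0,0,0],[0,0,0],0.045],[[0,0,0],[0,0,0],0.045]]}}

```text
clock: 34.8
eef_pos: [467.6, -271.8, -6.8]
orientation: [-0.001, 0.634, 0.773, 0.0]
ft_force: [-1.0, 0.6, -6.7]
grip_width: 51.8
```

{"api": "servo_tool", "payload": {"commands": [[[0,0,-0.01],[0,0,0],0.045],[[0,0,-0.025],[0,0,0],0.045],[[0,0,-0.05],[0,0,0],0.045],[[0,0,-0.075],[0,0,0],0.045],[[0,0,-0.1],[0,0,0],0.045],[[0,0,-0.12],[0,0,0],0.045],[[0,0,-0.12],[0,0,0],0.045]]}}

```text
clock: 35.5
eef_pos: [469.0, -272.8, 116.0]
orientation: [0.001, 0.634, 0.773, 0.0]
ft_force: [-0.2, 0.1, -5.5]
grip_width: 51.9
```

```bash
python3 -c "
from go import *
rel(638.8,81.5,112,82.8)"
```

```text
clock 35.5 shift [0.3141, 0.236, 0.0039] turn [0.1, 0.1, 18.5]
```

{"api": "servo_tool", "payload": {"commands": [[[0.012,0.009,0],[0,0,1],0.045],[[0.036,0.027,0],[0,0,3],0.045],[[0.07,0.052,0],[0,0,5],0.045],[[0.105,0.079,0],[0,0,7],0.045],[[0.14,0.105,0],[0,0,9],0.045],[[0.175,0.131,0],[0,0,11],0.045],[[0.21,0.158,0],[0,0,13],0.045],[[0.245,0.184,0],[0,0,15],0.045],[[0.28,0.21,0],[0,0,17],0.045],[[0.304,0.228,0],[0,0,18.5],0.045]]}}

```text
clock: 36.5
eef_pos: [633.1, 72.8, 114.7]
orientation: [0.001, 0.75, 0.661, 0.0]
ft_force: [0.4, -0.5, -5.4]
grip_width: 51.9
```

{"api": "servo_tool", "payload": {"commands": [[[0,0,0],[0,0,0],0.045],[[0,0,0],[0,0,0],0.045]]}}

```text
clock: 36.7
eef_pos: [632.2, 73.5, 113.2]
orientation: [0.0, 0.749, 0.662, -0.001]
ft_force: [0.6, 0.4, -5.0]
grip_width: 52.2
```

```bash
python3 -c "
from go import *
rel(638.8,81.5,0,82.8)"
```

```text
clock 36.7 shift [0.0089, 0.0056, 0.1132] turn [-0.1, 0.1, 0.1]
```

{"api": "servo_tool", "payload": {"commands": [[[0.009,0.0056,0],[0,0,0],0.045],[[0.009,0.0056,0.03],[0,0,0],0.045],[[0.009,0.0056,0.06],[0,0,0],0.045],[[0.009,0.0056,0.085],[0,0,0],0.045],[[0.009,0.0056,0.098],[0,0,0],0.045],[[0.009,0.0056,0.102],[0,0,0],0.045],[[0.009,0.0056,0.102],[0,0,0],0.045]]}}

```text
clock: 37.4
eef_pos: [639.0, 81.3, 11.4]
orientation: [0.0, 0.75, 0.662, -0.001]
ft_force: [-0.6, 0.0, -4.8]
grip_width: 52.0
```

```bash
python3 -c "
from go import *
rel(638.8,81.5,-1.4,82.8)"
```

```text
clock 37.4 shift [0.0002, -0.0002, 0.0128] turn [-0.1, 0.1, 0.1]
```

{"api": "servo_tool", "payload": {"commands": [[[0,0,0.005],[0,0,0],0.045],[[0,0,0.009],[0,0,0],0.045],[[0,0,0.011],[0,0,0],0.045],[[0,0,0.012],[0,0,0],0.045],[[0,0,0.0123],[0,0,0],0.045],[[0,0,0.0126],[0,0,0],0.045],[[0,0,0.0126],[0,0,0],0.045]]}}

```text
clock: 38.1
eef_pos: [639.0, 81.3, -1.2]
orientation: [0.0, 0.75, 0.662, -0.001]
ft_force: [-0.4, -0.8, -4.8]
grip_width: 51.9
```

{"api": "servo_tool", "payload": {"commands": [[[0,0,0.0004],[0,0,0],0.045],[[0,0,0.0008],[0,0,0],0.045],[[0,0,0.0008],[0,0,0],0.045]]}}

```text
clock: 38.4
eef_pos: [639.1, 81.3, -2.0]
orientation: [0.0, 0.75, 0.662, -0.001]
ft_force: [-0.0, -0.1, -5.9]
grip_width: 51.7
```

{"api": "servo_tool", "payload": {"commands": [[[0,0,0.0004],[0,0,0],0.045],[[0,0,0.0008],[0,0,0],0.045],[[0,0,0.0008],[0,0,0],0.045]]}}

```text
clock: 38.7
eef_pos: [639.1, 81.2, -2.0]
orientation: [0.0, 0.75, 0.662, -0.001]
ft_force: [-3.9, -0.7, 8.8]
grip_width: 51.6
```

Seated. Release, lift clear, and do the final check.

{"api": "servo_tool", "payload": {"commands": [[[0,0,0],[0,0,0],0.058],[[0,0,0],[0,0,0],0.066],[[0,0,0],[0,0,0],0.07],[[0,0,0],[0,0,0],0.07],[[0,0,-0.02],[0,0,0],0.08],[[0,0,-0.06],[0,0,0],0.085],[[0,0,-0.1],[0,0,0],0.085],[[0,0,-0.15],[0,0,0],0.085],[[0,0,-0.2],[0,0,0],0.085],[[0,0,-0.2],[0,0,0],0.085]]}}

```text
clock: 39.7
eef_pos: [642.7, 81.7, 205.3]
orientation: [0.004, 0.75, 0.662, 0.004]
ft_force: [1.5, 0.1, 0.3]
grip_width: 84.9
```

{"api": "servo_tool", "payload": {"commands": [[[0.1,-0.28,0],[0,0,0],0.085],[[0.1,-0.28,0],[0,0,0],0.085],[[0.1,-0.28,0],[0,0,0],0.085],[[0.1,-0.28,0],[0,0,0],0.085],[[0.1,-0.28,0],[0,0,0],0.085],[[0.1,-0.28,0],[0,0,0],0.085],[[0.1,-0.28,0],[0,0,0],0.085],[[0.1,-0.28,0],[0,0,0],0.085]]}}

```text
clock: 40.5
eef_pos: [376.9, 216.1, 202.7]
orientation: [0.004, 0.749, 0.663, 0.004]
ft_force: [0.7, -0.5, 0.5]
grip_width: 85.2
```

```bash
python3 - <<'E'
from fit import *
im=camera('top');m=camera_model('top');s=camera('scene');save(s,'s2')
for n,g in {'bar_dolly':(466,98.5,9),'dome_dolly':(459.5,-96,0),'tee_dolly':(651,278.3,4.1),'rail_dolly':(639,81.3,-7.2),'jar':(552.6,-177.7,0),'tape':(545,177.3,0)}.items():
    z=0 if n in('jar','tape') else 5
    px=proj(np.array([[*g[:2],15.]]),m)[0]
    c=[d['mask'] for d in regions_of(n,'top') if np.hypot(*(np.argwhere(d['mask']).mean(0)[::-1]-px))<20]
    if not c: print(n,'none');continue
    q,f=fit(n,c[0],m,(*g[:2],np.radians(g[2])),z=z); print(n,np.round(q[:2],1),round(np.degrees(q[2]),1),round(f,3))
a=cv2.resize(im[130:290,90:390],(600,320),interpolation=cv2.INTER_CUBIC)
b=cv2.resize(s[150:290,160:440],(600,280),interpolation=cv2.INTER_CUBIC)
save(np.vstack([a,b]),'f1')
print(get_state()['clock'],get_state()['ft_force'])
E
```

```text
bar_dolly [468.2  98. ] 8.8 0.072
dome_dolly none
tee_dolly [652.2 277.1] 3.8 0.079
rail_dolly [638.7  81.4] -4.8 0.162
jar [ 552.6 -177.7] 0.1 0.091
tape [545.5 176.3] 7.4 0.847
40.9 [ 1.03130107  0.29249137 -0.41038379]
```

View pics/f1.png

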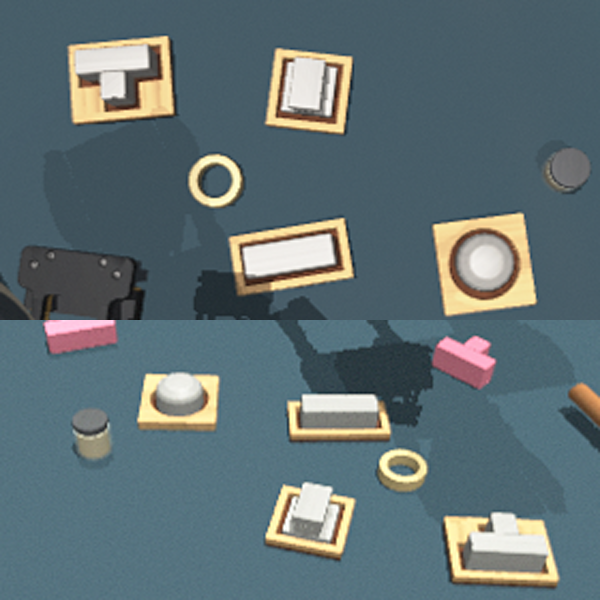

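All four are flat in their recesses; the jar and tape have not moved. Hand in.

```bash
python3 -c "
from workcell import *
print(sign_off())"
```

```text
the job is handed in; nothing more can be done
None
```

All four grey steel dollies are in their matching holders, lowered until they touched the floor and then let go. I handed the job in at about 41 s of the 99 s.

**Trouble on the way:**
- **Fingertips:** they acted about 22 mm above the reported TCP height. My first bar grip pressed on the bar's top with about 33 N, and two early grips on the dome slipped on its curved top.
- **Dome:** one low grip lifted it about 14 mm, and I set it back down on the bench. I then gripped lower and it held.
- **Result:** neither dolly was displaced or damaged as far as I could see, and the grips used for carrying were firm.

**Last checks:**
- **Pictures:** the final top and scene views show every dolly flat inside its recess with clear rims.
- **Jar and tape:** neither moved; their fits agree with the first ones to about 1 mm.
- **Pink and turquoise look-alikes:** I never touched them.

**Checks that failed or disagreed:**
- The network did not report the dome in the final top picture. It is plainly seated in both views and in the earlier wrist fit.
- The rail's final fit was poor (error 0.16) and gave a yaw of −4.8°, against the holder's −7.2°.
- The tape's fit error is always high because the model has no hole in the middle.

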